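# Set the ratchet to loosen and back off the flange nut

## Robot

A 6-joint arm with a two-finger parallel gripper is mounted at the origin on the work surface. World frame = base frame: x ahead of the robot, y to its left, z up, the work surface at z = 0. Lengths are in m, angles in rad, forces in N, time in s.
With the tool pointing down it reaches from about 0.375 to 0.925 m from the base axis. Payload 5.7 kg.
Tool frame: the origin (TCP) lies midway between the tips of the shut fingers; the grasp point (between the pads) lies 19 mm behind it; z points along the fingers, y is the line along which they close (so a half turn about z gives the same grasp; the last joint's range is limited). The gripper opens to 88 mm and grips with 3 to 60 N. Pads are 20 mm wide; open, the fingers measure 115 mm over their backs; the gripper's body (75 mm by 178 mm) begins 61 mm behind the grasp point.
Start: joints at [1.002, 0.359, 1.51, -0, 1.272, -0.115], TCP at [0.263, 0.539, 0.223] pointing down, gripper open.
Joint ranges: [-2.97, 2.97], [-1.01, 2.36], [0.21, 2.38], [-0.96, 4.11], [0.2, 2.71], [-2.98, 2.98]. Speed limits (rad/s): [2.39, 2.39, 3.14, 3.14, 3.14, 3.14].

## Interface

Orientations are given as a unit quaternion [x, y, z, w].
In Python, from bench import move_ptp, servo_line, goto_joints, move_gripper, sleep, inverse_kinematics, capture, PlanningError, close_job, spot_in, silhouettes, current_clock, current_joint_pos, current_qvel, current_joint_torque, current_position, current_orientation, current_force, current_torque, current_finger_gap, current_grip_force gives the robot as it stands. Calls block until the motion is done:
- move_ptp(position, orientation): joint-space move of the TCP to a pose.
- servo_line(position, orientation=None, rate=0.15, contact_N=None): straight line of the TCP; orientation=None keeps the orientation; rate is the mean speed in m/s. With contact_N (N) it stops when the force on the tool has changed by that much, and returns True; else False.
- goto_joints(angles): joint-space move.
- move_gripper(opening): finger opening in m; the grip force is fixed at half the most; returns when the fingers have stopped.
- sleep(seconds).
- inverse_kinematics(position, orientation): joint angles nearest the present ones, or None.
- capture(name): name is "scene" or "top" or "wrist"; returns a dict with "image" (400x640x3 uint8, blue, green, red), "range_z" (400x640 float32, m along the optical axis (not along the pixel's ray), 0 where there is no reading), "intrinsics" (3x3 intrinsics, pixels), "R" (3x3) and "t" (3): a world point X has camera coordinates R X + t. Camera axes: x right, y down, z forward; pixel columns grow to the right and rows downward; lengths in m; the calibration is good to about 2 mm. A picture is of the moment at which its call begins.
A pose or a line that the arm cannot do raises PlanningError and nothing moves.
- close_job(): hands the job in; it is judged then, once.
Trained networks look in the newest picture that a camera, given by its name, has taken for a name from the list of things; names that differ only in an ending like _2 or _b are one class to them, and where a whole thing is asked for, a point or a joint stands for the part that bears it (a point fixed in the world has none). Each returns a list of dicts, best first, with "conf" (0 to 1); they miss things now and then, are a little off and sometimes report something else, mostly with a low value. They report only what shows in the picture. A call takes as long as a camera call.
- spot_in(camera, query): "xy" ([column, row] in pixels, amid what is visible of it).
- silhouettes(camera, query): "region" (400x640 bool, what is visible of it) and "xy" ([column, row] in pixels, amid what is visible of it).
Readings, each from a call of its own:
- current_clock(): time.
- current_joint_pos(): joint angles.
- current_qvel(): joint speeds.
- current_joint_torque(): joint torques, N m.
- current_position(): TCP position.
- current_orientation(): TCP orientation.
- current_force(): force on the tool from outside, world axes, zero at the start.
- current_torque(): the same for the moment, N m.
- current_finger_gap(): finger opening in m.
- current_grip_force(): force on a finger pad.
Only numpy, scipy, OpenCV 4.12 (cv2) and the standard library are available. Lean on these libraries where they do the work, as an engineer would, in place of code of your own. Each camera call takes 0.05 s, during which the arm holds its last target. There are 200 camera calls.

## Task

The ratchet spanner on the jig is set to tighten. Flip its direction lever fully across to the loosening side, then swing the handle clockwise (seen from above) to the stop post on that side and feel it free-wheel while the nut stays still, then pull it counter-clockwise to the other stop post so that the nut turns loose, and leave the handle there. Do not tighten the nut any further.

Things in the scene. Friction and masses are not known exactly. Their poses are not given: they have to be found in the camera images.
- jig: dark steel plate, 210 x 200 x 12 mm, fixed to the bench, with a grey block holding an upright bolt. Origin: on the bolt's vertical axis (pivot of spanner and nut), at bench level; z up; the handle points along its -x when joint handle is 0. Two steel stop posts (10 mm thick, tops 92 mm above the bench) stand 100 mm from the axis, 0.80 rad to each side of -x; the handle stops against them.
- handle (a joint): swing of the spanner about the bolt axis, rad: positive counter-clockwise from above, stopped by the posts at -0.65 and +0.65, starts at 0.05 to 0.4. Needs about 2 N at the grip to free-wheel, 4 N to turn the nut; stays where left. Round steel head 62 mm wide, top 88 mm above the bench; straight handle with a black rubber grip 22 mm thick, 108 to 223 mm from the axis.
- handle_grip (a point): point on the centre line of the rubber grip, 160 mm from the bolt axis, 74 mm above the bench; its x axis points outward along the handle, z up.
- lever (a joint): direction lever on the spanner, rad: -0.4 tightening, +0.4 loosening side; grows clockwise from above; about 2 N at its tab; stays where left. Pivot: on the handle's centre line 20 mm from the bolt axis. From the handle's end, facing the head, the tab starts right of centre and must go left. Loosening: drives counter-clockwise, free-wheels clockwise. 16 teeth: up to 0.39 rad of slack.
- lever_tab (a point): centre of the lever's upright black tab, 34 mm from the lever's pivot (towards the handle), 106 mm above the bench; tab 14 mm along the lever (x axis, away from the pivot), 8 mm across (y), from 92 to 118 mm above the bench, over the handle's neck (top 85 mm).
- nut (a joint): turn of the bronze flange nut in the spanner's head, rad: about 0 at the start, positive counter-clockwise seen from above (looser)

How it is judged:
By the outcome, as a careful person would: the job done as asked, in the order asked, and still so for the second after the job is handed in, with the robot touching nothing.
It also fails if it takes over 48 s, if anything falls off the work surface, if the arm or the gripper's body presses on something with over 40 N, if the wrist force passes 120 N, or if a joint passes its speed limit or range.

## Working session

There is one attempt and no reset: what is moved stays moved. The work goes in short steps, each a Python script; the robot and the scene stay as the last script left them, time stands still between calls to the robot, and variables do not carry over. Pictures are saved under pics/ and viewed, at most 10 in all, crops included, and the job is handed in when it is done.

```bash
mkdir -p pics
cat > h.py <<'E'
import numpy as np, cv2
from bench import *
def world(c,u,v,z=None):
    K=c["intrinsics"];R=np.array(c["R"]);t=np.array(c["t"])
    ray=R.T@np.linalg.inv(K)@np.array([u,v,1.0]);o=-R.T@t
    if z is not None: return o+ray*(z-o[2])/ray[2]
    return o+ray*c["range_z"][int(round(v)),int(round(u))]
def cloud(c,m):
    v,u=np.nonzero(m&(c["range_z"]>0)); d=c["range_z"][v,u]
    P=np.linalg.inv(c["intrinsics"])@np.vstack([u,v,np.ones(len(u))])*d
    return (np.array(c["R"]).T@(P-np.array(c["t"])[:,None])).T
E
python3 - <<'E'
from h import *
for n in("top","scene"):
    c=capture(n); cv2.imwrite(f"pics/{n}0.png",c["image"])
    for q in("jig","handle_grip","lever_tab","nut","handle","lever"):
        for d in spot_in(n,q)[:2]: print(n,q,d["conf"],d["xy"],world(c,*d["xy"]).round(3))
print(current_clock())
E
```

```text
top jig 0.81 [350.1, 209.7] [ 0.561 -0.007  0.081]
top handle_grip 0.64 [354.0, 205.3] [ 0.567 -0.013  0.085]
top lever_tab 0.5 [353.5, 188.7] [ 0.591 -0.012  0.094]
top nut 0.39 [344.6, 168.6] [0.62  0.001 0.096]
top handle 0.68 [353.2, 206.9] [ 0.565 -0.011  0.087]
top lever 0.74 [351.8, 192.6] [ 0.585 -0.009  0.097]
scene jig 0.83 [301.6, 239.1] [ 0.607 -0.024  0.055]
scene handle_grip 0.57 [307.0, 216.2] [ 0.598 -0.01   0.094]
scene lever_tab 0.59 [301.2, 211.3] [ 0.587 -0.014  0.095]
scene nut 0.46 [323.5, 228.1] [0.628 0.001 0.097]
scene handle 0.68 [305.8, 214.9] [ 0.596 -0.011  0.095]
0.7
```

View pics/top0.png

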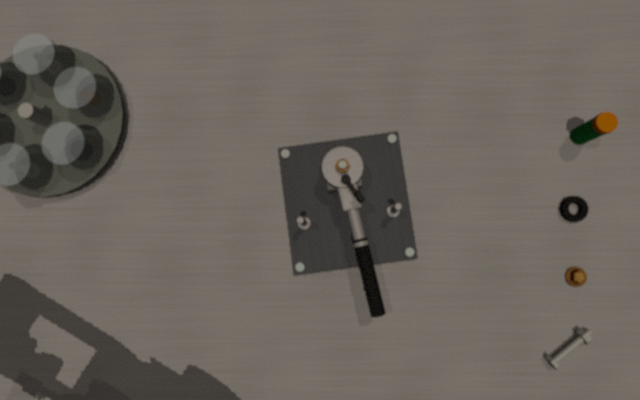

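The top view shows the jig at centre: head/bolt at about (343,167), handle running to (377,312), tab right of the handle at about (359,197), and posts at (304,222) and (394,210). The left post is the clockwise one. Next I take a closer look from the wrist camera.

```bash
cat >> h.py <<'E'
from scipy.spatial.transform import Rotation as Ro
def down(a): # tool x along world angle a, tool z down
    c,s=np.cos(a),np.sin(a)
    return Ro.from_matrix(np.array([[c,s,0],[s,-c,0],[0,0,-1.]])).as_quat()
E
python3 - <<'E'
from h import *
R0=Ro.from_quat(current_orientation()).as_matrix(); print("x axis",R0[:,0].round(2))
best=min((a for a in(0.23,0.23+np.pi)),key=lambda a:-np.dot(R0[:2,0],[np.cos(a),np.sin(a)]))
for a in(0.23,.23+np.pi):
    print(a,inverse_kinematics([.55,0,.3],down(a)))
move_ptp([.54,0,.32],down(best)); print(best,current_joint_pos())
c=capture("wrist"); cv2.imwrite("pics/w0.png",c["image"]); np.save("w0.npy",c,allow_pickle=True)
for q in("handle_grip","lever_tab","nut","lever","handle"):
    for d in silhouettes("wrist",q)[:1]:
        P=cloud(c,d["region"]); print(q,d["conf"],d["xy"],len(P),np.median(P,0).round(4),P.min(0).round(3),P.max(0).round(3)); np.save(q+".npy",P)
print(current_clock())
E
```

```text
x axis [-0.9   0.44  0.  ]
0.23 [-1.25602719e-01  2.24364240e-01  1.50909576e+00 -4.44089210e-16
  1.40813265e+00  1.21519361e+00]
3.371592653589793 [-1.25602719e-01  2.24364240e-01  1.50909576e+00 -4.44089210e-16
  1.40813265e+00 -1.92639905e+00]
3.371592653589793 [-1.26939432e-01  1.96175061e-01  1.49794631e+00  2.67704777e-04
  1.44777804e+00 -1.92837954e+00]
handle_grip 0.82 [304.5, 194.3] 4690 [ 0.5584 -0.0172  0.0848] [ 0.392 -0.06  -0.   ] [0.666 0.044 0.12 ]
lever_tab 0.62 [302.2, 219.1] 391 [ 0.5889 -0.0107  0.0973] [ 0.567 -0.031  0.012] [0.612 0.006 0.12 ]
lever 0.93 [302.3, 216.8] 353 [ 0.5879 -0.0108  0.0976] [ 0.567 -0.027  0.086] [0.609 0.006 0.12 ]
handle 0.74 [302.9, 185.5] 4871 [ 0.5563 -0.0178  0.0847] [ 0.403 -0.063 -0.001] [0.659 0.044 0.12 ]
3.2
```

View pics/w0.png

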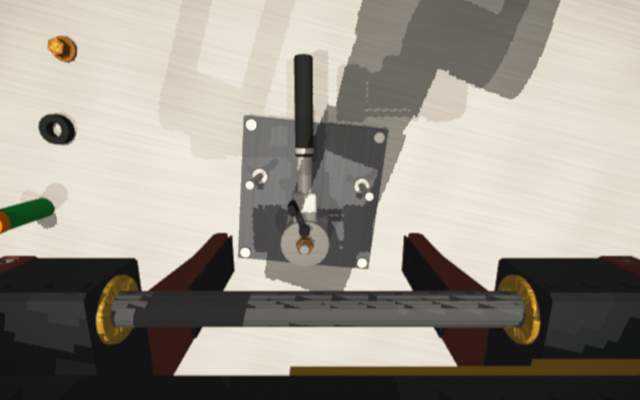

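The wrist view shows the handle upright in the image: head at (305,243), grip from (304,55) to (304,148), tab at about (294,207), which is left in this view and so on the -y side. Now I fit the geometry from the depth.

Run:
```python
from h import *
c=np.load("w0.npy",allow_pickle=True).item()
P=cloud(c,np.ones((400,640),bool))
P=P[(abs(P[:,0]-.55)<.2)&(abs(P[:,1])<.12)]
H=P[(P[:,2]>.083)&(P[:,2]<.092)&(np.hypot(P[:,0]-.62,P[:,1])<.036)]
(cx,cy),r=cv2.minEnclosingCircle(H[:,:2].astype(np.float32)); print("head",cx,cy,r,len(H),np.median(H,0))
G=np.load("handle_grip.npy"); G=G[(G[:,2]>.072)&(np.hypot(G[:,0]-.62,G[:,1])>.11)&(np.hypot(G[:,0]-.62,G[:,1])<.215)]
m=G[:,:2].mean(0); v=np.linalg.svd(G[:,:2]-m)[2][0] if len(G)<3000 else None; v*=-np.sign(v[0])
print("grip",m,v,"ang",np.arctan2(-v[1],-v[0]),len(G),"max z",G[:,2].max())
print("axis offset from line",np.cross(v,np.array([cx,cy])-m))
T=P[(P[:,2]>.110)&(P[:,2]<.124)&(np.hypot(P[:,0]-.58,P[:,1]+.01)<.05)]
print("tab top",T.mean(0),T.min(0),T.max(0),len(T))
for p in((258,176),(363,187)): print("post",world(c,*p,z=.092))
for p in((305,243),):print("headpix",world(c,*p,z=.088))
for p in((251,125),(379,138),(245,253),(362,263)): print("corner",world(c,*p,z=.014).round(4))
```

```text
head 0.6179162263870239 0.0022345108445733786 0.03423689678311348 1494 [0.61949112 0.00482688 0.08807762]
grip [ 0.4593584  -0.03441455] [-0.97302287 -0.23070867] ang 0.23280593474297037 1682 max z 0.08801717219152362
axis offset from line 0.0009202850006497371
tab top [ 0.57337831 -0.02050535  0.11715941] [ 0.5670028  -0.0271738   0.11118715] [ 0.58102983 -0.01408246  0.1196912 ] 100
post [ 0.54980816 -0.06864506  0.092     ]
post [0.53429319 0.0556506  0.092     ]
headpix [0.62051541 0.00401425 0.088     ]
corner [ 0.4978 -0.102   0.014 ]
corner [0.4747 0.0732 0.014 ]
corner [ 0.6839 -0.0769  0.014 ]
corner [0.6595 0.0985 0.014 ]<stdin>:10: DeprecationWarning: Arrays of 2-dimensional vectors are deprecated. Use arrays of 3-dimensional vectors instead. (deprecated in NumPy 2.0)
```

Axis is at (0.620, 0.0035), handle at 0.10 rad and lever at -0.39, all consistent. Next I flip the lever with the fingers straddling the tab.

```bash
cat >> h.py <<'E'
AX=np.array([.620,.0035])
u=lambda a:np.array([np.cos(a),np.sin(a)])
ty=lambda a:np.array([np.sin(a),-np.cos(a)])
def p3(xy,z): return [float(xy[0]),float(xy[1]),z]
E
python3 - <<'E'
from h import *
a=np.pi+.233; pv=AX+.02*u(a)
def pose(th,off,z): b=a-th; return p3(pv+.034*u(b)+off*ty(b),z),down(b)
move_gripper(.040)
move_ptp(*pose(-.39,0,.16))
hit=servo_line(*pose(-.39,0,.098),rate=.08,contact_N=10); print("down hit",hit,current_force())
if not hit:
    servo_line(*pose(-.39,.014,.098),rate=.06)
    for th in(-.2,0,.2,.4,.47):
        servo_line(*pose(th,.016,.098),rate=.04); print(th,np.round(current_force(),1))
    servo_line(*pose(.4,.006,.098),rate=.06)
    servo_line(*pose(.4,.006,.17),rate=.15)
    move_ptp([.54,0,.32],down(np.pi+.233))
    c=capture("wrist"); cv2.imwrite("pics/w1.png",c["image"][30:300,180:440].repeat(2,0).repeat(2,1))
    P=cloud(c,np.ones((400,640),bool))
    T=P[(P[:,2]>.110)&(P[:,2]<.124)&(np.hypot(P[:,0]-.58,P[:,1])<.06)]
    d=silhouettes("wrist","handle_grip")[0]; G=cloud(c,d["region"]); r=np.hypot(*(G[:,:2]-AX).T)
    G=G[(G[:,2]>.072)&(r>.11)&(r<.215)]; m=G[:,:2].mean(0)-AX; ah=np.arctan2(-m[1],-m[0])
    t=T.mean(0)[:2]-AX-.02*u(np.pi+ah); print("tab",T.mean(0),len(T),"handle",ah-.134,"lever",np.pi+ah-np.arctan2(t[1],t[0])%(2*np.pi),np.hypot(*t))
print(current_clock())
E
```

```text
down hit False [0.92903606 0.58525966 0.52807441]
-0.2 [ 0.2 -0.6  0.2]
0 [ 0.3 -0.6  0.4]
0.2 [ 0.3 -0.1 -0.3]
0.4 [0.3 0.8 0.6]
0.47 [-0.5 -2.4 -0.2]
tab [0.56771811 0.00568204 0.11740915] 96 handle 0.07442624491187144 lever 0.3992737269133846 0.03331969020436347
9.5083
```

View pics/w1.png

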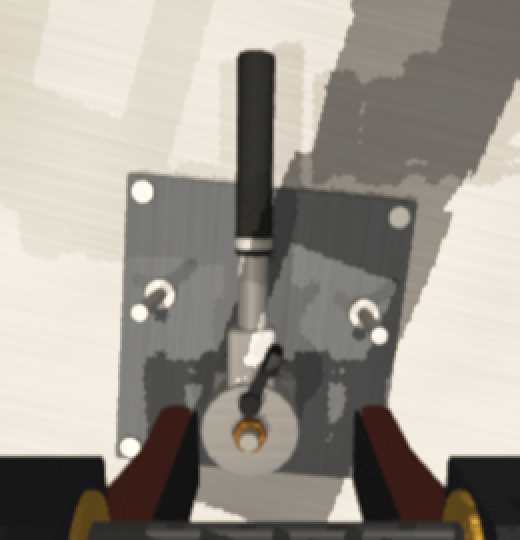

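The tab now sits right of the handle in this view at (272,358), with the lever measured at +0.40 and the handle at 0.074. Now the clockwise free-wheel swing to the post.

```bash
cat >> h.py <<'E'
JY=.134
def hp(h,off,z=.056,r=.17): b=np.pi+JY+h; return p3(AX+r*u(b)+off*ty(b),z),down(b)
def look(n):
    c=capture("wrist"); cv2.imwrite(n,c["image"])
    d=silhouettes("wrist","handle_grip")[0]; G=cloud(c,d["region"]); r=np.hypot(*(G[:,:2]-AX).T)
    G=G[(G[:,2]>.072)&(r>.11)&(r<.215)]; m=G[:,:2].mean(0)-AX; h=np.arctan2(-m[1],-m[0])-JY
    P=cloud(c,np.ones((400,640),bool)); T=P[(P[:,2]>.108)&(P[:,2]<.124)&(np.hypot(*(P[:,:2]-AX-.054*u(np.pi+JY+h)).T)<.025)]
    t=T.mean(0)[:2]-AX-.02*u(np.pi+JY+h); print("handle",h,"lever",np.pi+JY+h-np.arctan2(t[1],t[0])%(2*np.pi),len(G),len(T),d["conf"])
def swing(hs,off):
    for h in hs:
        hit=servo_line(*hp(h,off),rate=.07,contact_N=10)
        print(round(h,2),hit,np.round(current_force(),1),end=" ")
        p=np.array(current_position())[:2]-AX; b=Ro.from_quat(current_orientation()).as_matrix()[:2,0]
        print("tcp h",round(np.arctan2(b[1],b[0])%(2*np.pi)-np.pi-JY,3))
        if hit: break
E
python3 - <<'E'
from h import *
move_ptp(*hp(.074,0,.15))
hit=servo_line(*hp(.074,0),rate=.1,contact_N=10); print("down hit",hit,current_force())
if not hit:
    servo_line(*hp(.074,.007),rate=.05)
    swing([-.1,-.25,-.4,-.52,-.6,-.66,-.72],.009)
print(current_clock())
E
```

```text
down hit False [ 0.27336455  0.21389069 -0.25712354]
-0.1 False [-0.9  0.9  0.4] tcp h -0.099
-0.25 False [-0.5 -0.3 -0.8] tcp h -0.248
-0.4 False [-0.2  0.1  0.1] tcp h -0.398
-0.52 False [0.3 0.2 0.2] tcp h -0.518
-0.6 False [-0.2 -0.2  1.1] tcp h -0.597
-0.66 False [0.3 0.7 0.2] tcp h -0.657
-0.72 True [-1.7 -8.   5.5] tcp h -0.701
14.6083
```

Run:
```python
from h import *
servo_line(*hp(-.66,0),rate=.08)
servo_line(*hp(-.66,0,.15),rate=.15)
move_ptp([.54,0,.32],down(np.pi+.134-.4)); look("pics/w2.png")
print(current_clock())
```

```text
handle -0.6491463865732652 lever 0.40989653793201475 1756 108 0.78
16.5833
```

View pics/w2.png

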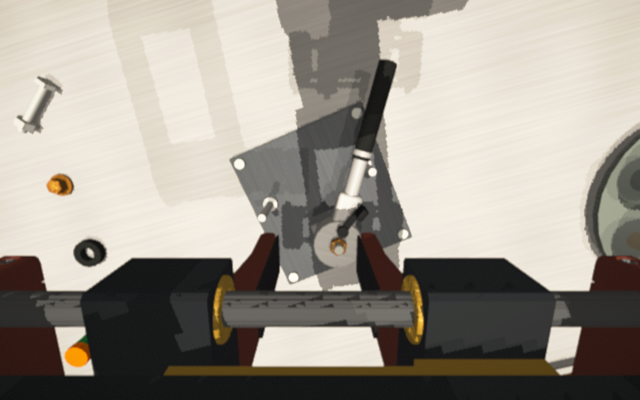

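The handle lies against the clockwise post (handle at (365,150), post at (373,172)), measured at -0.649, with the lever still at +0.41. Now the counter-clockwise pull to the other post.

Run:
```python
from h import *
move_ptp(*hp(-.65,0,.15))
hit=servo_line(*hp(-.65,0),rate=.1,contact_N=10); print("down hit",hit,current_force())
if not hit:
    servo_line(*hp(-.65,-.007),rate=.05)
    swing([-.45,-.25,-.05,.15,.35,.5,.6,.66,.73],-.009)
    print(current_clock())
    servo_line(*hp(.66,0),rate=.08)
    servo_line(*hp(.66,0,.15),rate=.15)
    move_ptp([.54,0,.32],down(np.pi+.134+.4)); look("pics/w3.png")
print(current_clock())
```

```text
down hit False [-0.41025944 -0.50302461  0.96689335]
-0.45 False [-0.1 -0.1  0.9] tcp h -0.451
-0.25 False [1.6 0.9 0.5] tcp h -0.251
-0.05 False [0.9 0.1 0. ] tcp h -0.051
0.15 False [0.1 0.9 0.3] tcp h 0.149
0.35 False [ 0.2  0.6 -0.2] tcp h 0.349
0.5 False [-0.5  0.2  0.1] tcp h 0.499
0.6 False [-0.1  1.7 -0.1] tcp h 0.598
0.66 False [-0.8  0.5 -0.6] tcp h 0.658
0.73 True [-1.9  2.   1.5] tcp h 0.709
23.4083
handle 0.6083397371666749 lever 0.38213533223320706 1757 102 0.82
25.4
```

View pics/w3.png

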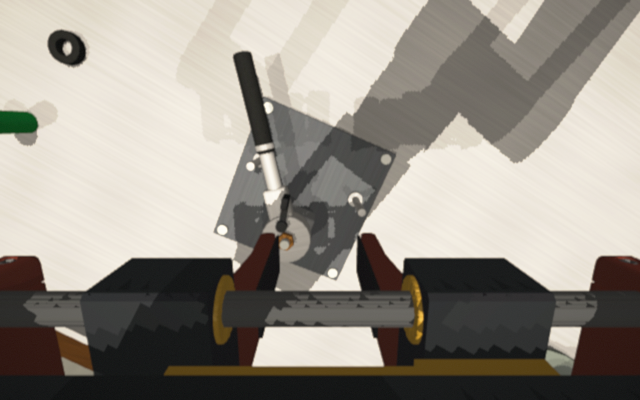

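The handle looks close to the counter-clockwise post (post at (252,166)), but it measures 0.608 rather than 0.65. I push once more with a higher contact threshold, then measure again.

Run:
```python
from h import *
move_ptp(*hp(.61,0,.15)); print("gap",current_finger_gap())
hit=servo_line(*hp(.61,0),rate=.1,contact_N=10); print("down hit",hit)
if not hit:
    servo_line(*hp(.63,-.009),rate=.05)
    for h in (.68,.71,.74,.77):
        hit=servo_line(*hp(h,-.009),rate=.03,contact_N=22); f=current_force(); print(h,hit,np.round(f,1),(np.array(current_position())).round(4),np.round(hp(h,-.009)[0],4),"gap",current_finger_gap())
        if hit or np.hypot(f[0],f[1])>18: break
    sleep(.3); print(current_force())
    servo_line(*hp(.66,0),rate=.08)
    servo_line(*hp(.66,0,.15),rate=.15)
    move_ptp([.54,-.02,.32],down(np.pi+.134+.65)); look("pics/w4.png")
    i=cv2.imread("pics/w4.png")[40:270,190:430]; cv2.imwrite("pics/w4c.png",cv2.resize(i,None,fx=2.5,fy=2.5))
print(current_clock())
```

```text
gap 0.03988974130012237
down hit False
0.68 False [-3.   5.2  4.2] [ 0.5078 -0.1247  0.0556] [ 0.5098 -0.1263  0.056 ] gap 0.03997452216116864
0.71 False [-8.5 14.5 10.5] [ 0.5078 -0.1246  0.0551] [ 0.5138 -0.1295  0.056 ] gap 0.04043804164516789
0.74 False [-13.9  24.2  21.2] [ 0.5081 -0.1243  0.0547] [ 0.5178 -0.1326  0.056 ] gap 0.04028657243393312
[-14.57717486  24.9901077   20.37045871]
handle 0.6177519459280131 lever 0.37671764961174325 1812 98 0.65
31.225
```

View pics/w4c.png

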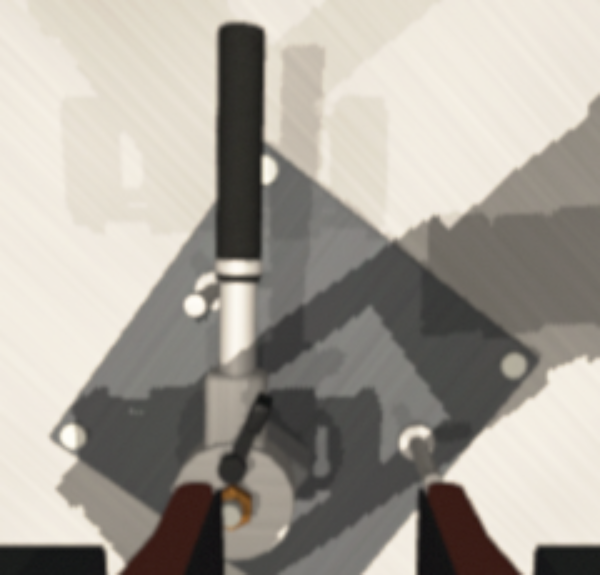

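The push met a hard stop: force rose to 29 N with no motion. The camera angle still reads low, so I check the handle-to-post gap directly with the arm withdrawn and the top camera in view.

```bash
cat > chk.py <<'E'
from h import *
def line(G):
    m=G[:,:2].mean(0); v=np.linalg.svd(G[:,:2]-m,full_matrices=False)[2][0]; return m,v*(1 if v[0]<0 else -1)
def chk(n):
    c=capture(n); P=cloud(c,np.ones((400,640),bool)); P=P[np.hypot(*(P[:,:2]-AX).T)<.25]
    H=P[(P[:,2]>.083)&(P[:,2]<.092)&(np.hypot(*(P[:,:2]-AX).T)<.034)]; print(n,"head",H.mean(0),len(H))
    G=cloud(c,silhouettes(n,"handle_grip")[0]["region"]); r=np.hypot(*(G[:,:2]-AX).T); G=G[(G[:,2]>.074)&(G[:,2]<.09)&(r>.115)&(r<.215)]
    m,v=line(G); print("ang line",np.arctan2(-v[1],-v[0])-JY,"ang mean",np.arctan2(*(AX-m)[::-1])-JY,len(G))
    for s in(-.8,.8):
        q=AX+.1*u(np.pi+JY+s); T=P[(P[:,2]>.086)&(P[:,2]<.097)&(np.hypot(*(P[:,:2]-q).T)<.012)]
        if len(T): 
            w=T.mean(0)[:2]; d=w-m; print("post",s,w,"pred",q,"angle",np.arctan2(*(AX-w)[::-1])-JY,"dist to line",v[0]*d[1]-v[1]*d[0],len(T))
    return c
E
python3 - <<'E'
from chk import *
chk("wrist")
move_ptp([.40,.32,.32],down(np.pi+.134+.2))
c=chk("top"); i=c["image"][120:330,260:450]; cv2.imwrite("pics/t1.png",cv2.resize(i,None,fx=2.8,fy=2.8))
print(current_clock())
E
```

```text
wrist head [0.61299362 0.00576275 0.08786943] 1042
ang line 0.6138185667992874 ang mean 0.6185192439791148 1733
post -0.8 [0.54256618 0.06213169] pred [0.54137007 0.06528457] angle -0.7820834261772606 dist to line -0.09642853175152077 33
post 0.8 [ 0.56185033 -0.07700186] pred [ 0.56053773 -0.07690049] angle 0.8112342572225736 dist to line 0.018694593591708074 60
top head [0.62338195 0.00465598 0.08714667] 1134
ang line 0.6131290545056262 ang mean 0.621224680927462 988
post -0.8 [0.54573949 0.0662655 ] pred [0.54137007 0.06528457] angle -0.835704888665759 dist to line -0.0978448681793515 38
post 0.8 [ 0.56456494 -0.07533731] pred [ 0.56053773 -0.07690049] angle 0.8239542313173321 dist to line 0.018833569207137756 37
32.8
```

View pics/t1.png

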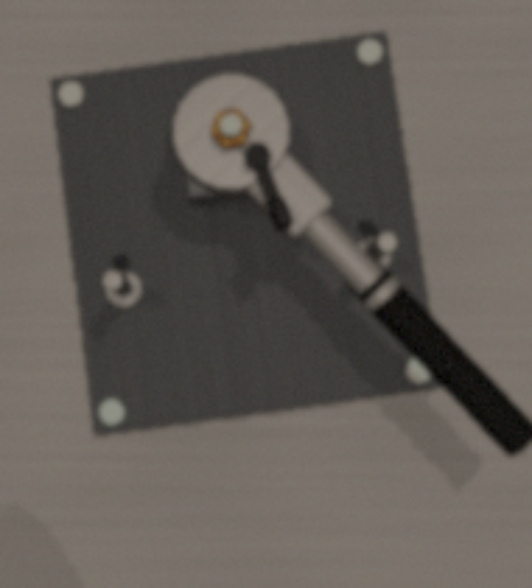

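Both cameras put the handle at about 0.615 with an 18.7 mm gap to the post; it should be 15 mm. So it is slightly short, even though the push felt solid. I push again further out along the grip and slightly higher, measuring during and after the push.

Run:
```python
from chk import *
c=capture("top"); P=cloud(c,np.ones((400,640),bool))
for q in((.498,-.102),(.6839,-.0769)): print("screw z",np.percentile(P[np.hypot(*(P[:,:2]-q).T)<.008][:,2],[5,50,95]).round(3))
k=dict(z=.064,r=.195)
move_ptp(*hp(.615,0,.14,.195))
hit=servo_line(*hp(.615,0,**k),rate=.12,contact_N=10); print("down hit",hit)
if not hit:
    for h in (.63,.67,.70,.73):
        hit=servo_line(*hp(h,-.009,**k),rate=.04,contact_N=22); f=np.array(current_force()); print(h,hit,f.round(1),np.round(np.array(current_position())-hp(h,-.009,**k)[0],4))
        if np.hypot(f[0],f[1])>12: break
    c=chk("wrist"); cv2.imwrite("pics/w5.png",c["image"])
    print(current_clock())
```

```text
screw z [0.012 0.077 0.085]
screw z [0.011 0.015 0.017]
down hit False
0.63 False [ 0.5 -0.5  0.7] [ 0.0005 -0.0004  0.0002]
0.67 False [-3.9  2.4  2.4] [-0.0011  0.0007 -0.0002]
0.7 False [-9.8 13.6 11.9] [-0.0055  0.0045 -0.0009]
wrist head [nan nan nan] 0
ang line 0.6458585117748982 ang mean 0.6633420005242213 4284
36.6083chk.py:6: RuntimeWarning: Mean of empty slice.
  H=P[(P[:,2]>.083)&(P[:,2]<.092)&(np.hypot(*(P[:,:2]-AX).T)<.034)]; print(n,"head",H.mean(0),len(H))
  ret = um.true_divide(
```

View pics/w5.png

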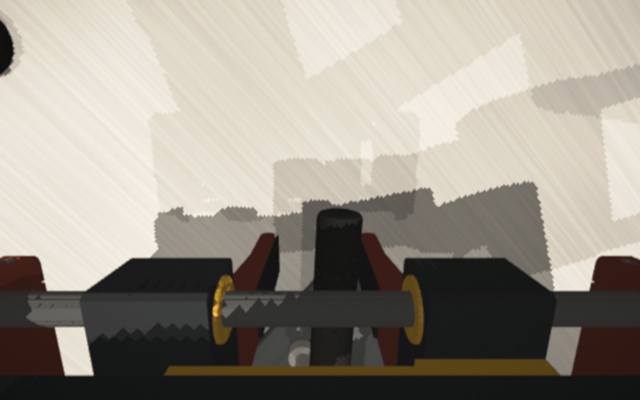

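In the picture the right finger is pressed on the grip at about (365,260), and the handle reads about 0.65 while loaded. So it moves back during release. I unload slowly with a minimal back-off, lift, then check.

Run:
```python
from chk import *
k=dict(z=.064,r=.195)
servo_line(*hp(.668,-.009,**k),rate=.012); print(np.round(current_force(),1))
servo_line(*hp(.66,-.0075,**k),rate=.01); print(np.round(current_force(),1),current_clock())
servo_line(*hp(.66,-.0065,.14,.195),rate=.08)
move_ptp([.44,-.02,.32],down(np.pi+.134+.4))
chk("wrist"); print(current_clock())
```

```text
[-5.7  1.5 -0.7]
[-0.4  0.8  0.5] 37.7333
wrist head [0.62320512 0.01571896 0.08675023] 5
ang line 0.6162392518466763 ang mean 0.609878152301234 1436
post -0.8 [0.54206962 0.06415466] pred [0.54137007 0.06528457] angle -0.7953799927261568 dist to line -0.09644820915623875 56
post 0.8 [ 0.56077136 -0.07706277] pred [ 0.56053773 -0.07690049] angle 0.8028436493018253 dist to line 0.019607086414747156 59
39.825
```

```bash
python3 -c "
from bench import *
print(current_clock(), close_job())"
```

```text
the job is handed in; nothing more can be done
39.825 None
```

I handed the job in at 39.8 s: lever flipped to about +0.4, handle swung clockwise to -0.65, then pulled counter-clockwise hard against the other post, but on release it rests at about 0.61 rather than 0.65, and I did not measure the nut's rotation in either swing.

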